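Twist-lock a divider into the coffee bar's channel rail

TASK

Fit the loose twist-in divider (black blade on an oblong steel foot, not the round-footed card stand) into the channel rail, about half-way between the two dividers already fitted: put its foot into the slot with the blade along the rail, press it gently down against the sprung bed until the foot is below the lips, give it a quarter turn so the blade stands across the rail like the other two, then let it rise so that its grooves catch the lips, and let go. Never force it, and leave the card stand, mug, tamper and spoon where they are.

Things in the scene. Friction and masses are not known exactly. Their poses are not given: they have to be found in the camera images.
- divider_mid (a point): the loose divider, 120 g, standing upright on the counter at first; point at the centre of its black blade, 51 mm above its underside. Blade 36 mm wide (own x), 14 mm thick (own y), 46 mm high, from 28 to 74 mm above the underside; grip it across the 14 mm. A half turn about z makes no difference.
- divider_foot (a point): middle of the underside of the divider's foot. Oblong steel foot 44 mm long (own x) by 20 mm wide (own y), 10.5 mm thick, with two grooves across its top, 5 mm wide, 3.5 mm deep, centred 12.5 mm either side of the middle; a round 14 mm neck joins it to the blade
- rail: aluminium channel rail fixed on rubber feet (10 to 30 mm high, differing each time), 348 mm long (own y), 60 mm wide (own x), 42 mm high, slot upwards. Origin under its middle, on the channel's underside. Two like dividers are fixed in it at own y = +-110 mm, blades across, tops at 102 mm. Press it with less than 24 N
- slot_mid (a point): middle of the slot, half-way between the fitted dividers, at the lips' top face (42 mm above the rail's origin). Slot 22 mm wide, along the rail's y; inside 54 mm wide; each lip ends in a rounded edge 3 mm wide turned down to 7 mm below this point, 12.5 mm from the middle line. Caught divider: underside of foot 14 mm below this point, its own x across the slot
- bed_top (a point): middle of the top of the grey sprung bed in the slot (150 mm long), 10 mm below slot_mid when free. It gives at 3 N, pushes back 0.7 N more per mm, firm stop after 9.5 mm (10 N). The foot turns only with the bed down 7.5 mm or more (8.5 N): poses are too inexact, so feel for the stop with 12 to 15 N. Bed and lips are slick. It holds a caught divider up with 6 N
- cardstand_mid (a point): look-alike card stand, not to be used: the same black blade but on a ROUND 46 mm steel foot that cannot enter the slot, 74 mm tall; point at the blade's centre, 51 mm above its underside
- cup: white mug, 76 mm across, 70 mm high; origin under its centre
- tamper: steel coffee tamper, 58 mm foot, 85 mm high; origin under its centre
- spoon: spoon lying flat; origin near its middle
There are look-alikes about, which are no part of the job. Leave any green or red look-alike of the part that bears divider_mid alone.

How it is judged (in metres and radians):
On the way, in this order (a step that is already met when the one before it is completed fails the run):
1. the foot is pressed below the lips with the blade along the rail (z of divider_mid in the frame of rail between 0.068 and 0.0763 m and x of divider_mid in the frame of rail between -0.008 and 0.008 m and angle between the x axis of divider_mid and the y axis of rail, either way round below 0.35 rad), for 0.05 s.
2. still below the lips, the divider has been turned across the rail (z of divider_mid in the frame of rail between 0.068 and 0.0775 m and x of divider_mid in the frame of rail between -0.008 and 0.008 m and angle between the x axis of divider_mid and the x axis of rail, either way round below 0.25 rad), for 0.02 s.
At the end, for the whole second after the job is handed in: the divider stands caught in the rail: blade centre 77.2 to 81 mm above the channel's underside, within 4 mm of the slot's middle line and 25 mm of half-way between the fitted dividers, blade across the rail within 9 degrees, upright within 4.5 degrees, at rest and released (z of divider_mid in the frame of rail between 0.0772 and 0.081 m and x of divider_mid in the frame of rail between -0.004 and 0.004 m and y of divider_mid in the frame of rail between -0.025 and 0.025 m and angle between the x axis of divider_mid and the x axis of rail, either way round below 0.16 rad and angle between the z axis of divider_mid and the z axis of rail, either way round below 0.08 rad and linear speed of divider below 0.01 m/s); the robot touches nothing.
It fails at once if the divider is forced against the rail, its lips or its bed with more than 24 N (contact force between divider and rail above 24 N).
It fails at once if the card stand, mug, tamper or spoon is moved more than 30 mm (distance of any of cardstand_mid, cup, tamper, spoon from where it was at the start of the episode above 0.03 m).
It also fails if it takes over 58 s, if anything falls off the work surface, if the arm or the gripper's body presses on something with over 40 N, if the wrist force passes 120 N, or if a joint passes its speed limit or range.

ROBOT

A 6-joint arm with a two-finger parallel gripper is mounted at the origin on the work surface. World frame = base frame: x ahead of the robot, y to its left, z up, the work surface at z = 0. Lengths are in mm, angles in rad, forces in N, time in s.
With the tool pointing down it reaches from about 200 to 875 mm from the base axis. Payload 3.4 kg.
Tool frame: the origin (TCP) lies at the very end of the fingers, on their centre line; the grasp point (between the pads) lies 19 mm behind it; z points along the fingers, y is the line along which they close (so a half turn about z gives the same grasp; the last joint's range is limited). The gripper opens to 94 mm and grips with 3 to 60 N. Pads are 16 mm wide; open, the fingers measure 119 mm over their backs; the gripper's body (75 mm by 177 mm) begins 78 mm behind the grasp point.
Start: joints at [1.104, 0.276, 1.505, -0, 1.361, -0.121], TCP at [194.915, 540.993, 205.493] pointing down, gripper open.
Joint ranges: [-2.89, 2.89], [-0.75, 2.08], [0.22, 2.7], [-1.18, 4.32], [0.11, 2.71], [-2.7, 2.7]. Speed limits (rad/s): [2.57, 2.57, 3.14, 3.14, 3.14, 3.14].

INTERFACE

Orientations are given as a rotation vector (axis times angle).
In Python, from rig import manip gives the robot as it stands.
- The arm moves only by the shell command python3 -m creep 'ROWS' [FORCE]. ROWS is JSON, a list of rows, each a list of 3 entries, a list of its own where there are three numbers: the shift along the world's x, y, z in cm, then the turn about the world's z in degrees, then the closure, from 0 (fully open) to 1 (shut). A call has 1 to 20 rows; each row shifts and turns the commanded pose from where the row before left it; what a row does not reach is not made up. A row lasts 1/10 s, in which the tool goes at most 50 mm and 8.59 degrees, less where a joint would pass 70% of its speed; a pose out of reach is approached as far as the arm can. A call with a gripper value outside its range is refused whole. The fingers move at their own pace and stop on an object; FORCE is the grip in N (left out, the last holds). Time passes only in rows, so rows that do not move let the fingers close. It gives the time, the measured TCP pose, the force, the opening and the grip force at its end, in the units of the state.
- manip.get_state(): the state, without advancing time (a new reading comes with each control period).
- manip.grab_frame(name): name is "scene" or "top" or "wrist"; returns the picture (480x640x3 uint8, blue, green, red); there is no depth.
- manip.camera_params(name): a dict with "K" (3x3 intrinsics, pixels), "R" (3x3) and "t" (3): a world point X has camera coordinates R X + t. Camera axes: x right, y down, z forward; pixel columns grow to the right and rows downward; lengths in mm; the calibration is good to about 2 mm. A picture is of the moment at which its call begins: read the wrist's pose just before it. camera_params takes no time and is no camera call; for the wrist camera it gives the pose at the moment of the call.
- manip.finish_job(): hands the job in; it is judged then, once.
The state is a dict: "time": time; "q": joint angles; "joint_vel": joint speeds; "effort": joint torques, N m; "eef_pos": TCP position; "tool_rot": TCP orientation; "wrist_force": force on the tool from outside, world axes, zero at the start; "moment": the same for the moment, N m; "finger_gap": finger opening in mm; "finger_force": force on a finger pad.
Only numpy, scipy, OpenCV 4.12 (cv2) and the standard library are available. Lean on these libraries where they do the work, as an engineer would, in place of code of your own. Each camera call takes 0.05 s, during which the arm holds its last target. There are 200 camera calls.

## Working session

There is one attempt and no reset: what is moved stays moved. The work goes in short steps, Python scripts to look and compute and a shell command to move; the robot and the scene stay as the last step left them, time stands still between calls to the robot, and variables do not carry over. Pictures are saved under pics/ and viewed, at most 10 in all, crops included, and the job is handed in when it is done.

```bash
mkdir -p pics; python3 - <<'E'
from rig import manip
import cv2,numpy as np
s=manip.get_state();print({k:np.round(v,3).tolist() for k,v in s.items()})
for n in("scene","top"):
    cv2.imwrite(f"pics/{n}0.png",manip.grab_frame(n));c=manip.camera_params(n);print(n,np.round(c["K"],1).tolist(),np.round(c["R"],3).tolist(),np.round(c["t"],1).tolist())
E
```

```text
{'time': 0.0, 'q': [1.104, 0.277, 1.506, 0.0, 1.361, -0.121], 'joint_vel': [-0.001, 0.001, -0.001, -0.001, -0.001, -0.002], 'effort': [0.004, -40.457, -23.723, 0.071, 0.035, -0.0], 'eef_pos': [194.645, 540.471, 204.645], 'tool_rot': [-0.54, -3.094, 0.003], 'wrist_force': [0.618, 0.137, -1.068], 'moment': [0.014, -0.015, 0.012], 'finger_force': 0.0, 'finger_gap': 93.815}
scene [[448.1, 0.0, 314.2], [0.0, 448.1, 230.7], [0.0, 0.0, 1.0]] [[-0.564, 0.825, -0.016], [0.577, 0.38, -0.723], [-0.591, -0.417, -0.691]] [264.7, -255.0, 1279.4]
top [[548.1, 0.0, 327.1], [0.0, 548.1, 236.1], [0.0, 0.0, 1.0]] [[-0.019, -1.0, -0.013], [-0.988, 0.021, -0.153], [0.153, 0.01, -0.988]] [41.7, 520.9, 1207.1]
```

View pics/top0.png

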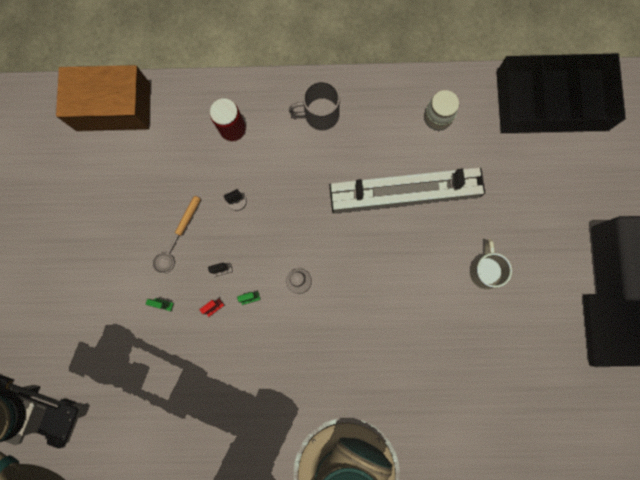

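View pics/scene0.png

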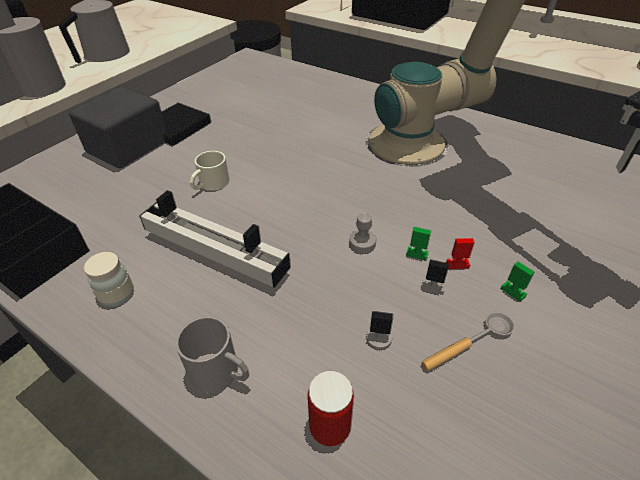

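Top view: black blades at (219,269) and (234,196) are candidates. In the scene view these are (437,270) and (381,322). The green and red ones are look-alikes to leave alone. (219,269) seems to have the oblong foot and (234,196) the round one. I'll confirm in a crop and get rough positions.

```bash
cat > h.py <<'E'
from rig import manip
import cv2,numpy as np
def onplane(c,p,z):
    K,R,t=(np.array(c[k],float) for k in("K","R","t"))
    d=R.T@np.linalg.solve(K,[p[0],p[1],1]);o=-R.T@t
    return o+d*(z-o[2])/d[2]
def tri(obs):
    A=np.zeros((3,3));b=np.zeros(3);P=[]
    for c,p in obs:
        K,R,t=(np.array(c[k],float) for k in("K","R","t"))
        d=R.T@np.linalg.solve(K,[p[0],p[1],1]);d/=np.linalg.norm(d);o=-R.T@t
        M=np.eye(3)-np.outer(d,d);A+=M;b+=M@o;P.append((M,o))
    x=np.linalg.solve(A,b);return x,[float(np.linalg.norm(M@(x-o))) for M,o in P]
def blobs(im,m,amin=20):
    n,l,s,c=cv2.connectedComponentsWithStats(m.astype(np.uint8))
    return [(c[i].round(1).tolist(),s[i].tolist(),l==i) for i in range(1,n) if s[i][4]>=amin]
E
python3 - <<'E'
from h import *
S=cv2.imread("pics/scene0.png");T=cv2.imread("pics/top0.png")
a=cv2.resize(S[240:360,350:470],(480,480),interpolation=2);
b=cv2.resize(T[180:290,190:250],(262,480),interpolation=2);cv2.imwrite("pics/c1.png",np.hstack([a,b]))
for n,im,box in(("scene",S,(130,180,480,350)),("top",T,(190,150,500,300))):
    x0,y0,x1,y1=box;m=np.zeros(im.shape[:2],bool);m[y0:y1,x0:x1]=im[y0:y1,x0:x1].max(2)<40
    for c,s,_ in blobs(im,m):print(n,c,s)
cs,ct=manip.camera_params("scene"),manip.camera_params("top")
print(tri([(cs,(437,270)),(ct,(219,269))]),tri([(cs,(381,322)),(ct,(234,196))]))
for p in((219,269),(234,196),(359,189),(458,179)):print(p,onplane(ct,p,74).round(1))
for p in((332,198),(482,181),(297,280),(493,270),(212,308),(249,298)):print(p,onplane(ct,p,50).round(1))
E
```

```text
scene [163.4, 205.0] [146, 191, 30, 26, 402]
scene [251.4, 238.4] [243, 225, 17, 28, 320]
scene [280.4, 270.3] [272, 254, 18, 33, 285]
scene [436.6, 271.2] [426, 260, 22, 23, 363]
scene [380.8, 322.8] [370, 312, 22, 22, 385]
top [458.0, 178.8] [454, 170, 10, 18, 122]
top [479.5, 180.2] [478, 177, 4, 7, 26]
top [358.8, 189.8] [357, 180, 5, 19, 65]
top [233.1, 196.6] [225, 190, 17, 13, 136]
top [218.5, 267.8] [210, 264, 17, 9, 93]
(array([451.00069489, 275.69528456,  46.95657145]), [0.13508659293088215, 0.13508659293089742]) (array([617.87948374, 243.00430559,  48.17879194]), [0.3657323822636702, 0.365732382263686])
(219, 269) [448.4 269.9  74. ]
(234, 196) [612. 238.  74.]
(359, 189) [621.8 -42.7  74. ]
(458, 179) [ 639.8 -265.1   74. ]
(332, 198) [608.   18.2  50. ]
(482, 181) [ 640.1 -325.2   50. ]
(297, 280) [422.6 100.2  50. ]
(493, 270) [ 436. -337.   50.]
(212, 308) [364.3 289.6  50. ]
(249, 298) [384.7 207.4  50. ]
```

View pics/c1.png

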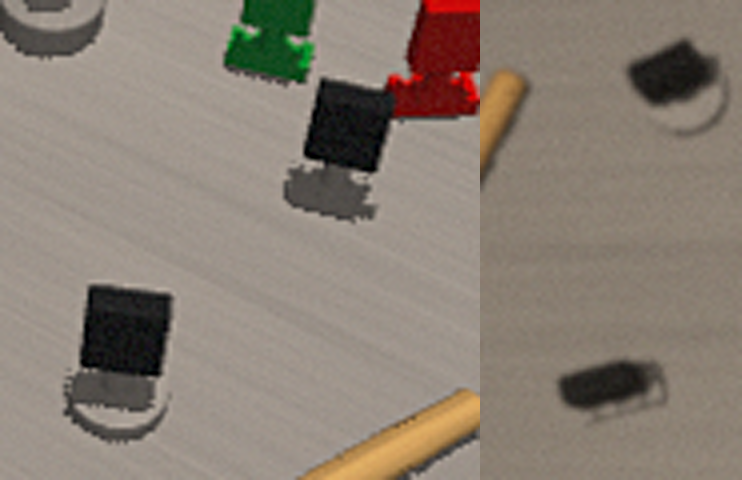

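The enlarged crop confirms it. The piece at scene (437,270) / top (219,269) has the grey oblong foot, so that is the divider. The one at scene (381,322) / top (234,196) has the round foot and is the card stand. I'll move over the divider for a wrist view.

```bash
python3 -m creep '[[[2.85,-2.95,0],-7.8,0],[[2.85,-2.95,0],-7.8,0],[[2.85,-2.95,0],-7.8,0],[[2.85,-2.95,0],-7.8,0],[[2.85,-2.95,0],-7.8,0],[[2.85,-2.95,0],-7.8,0.3],[[2.85,-2.95,0],-7.8,0.4],[[2.85,-2.95,0],-7.8,0.4],[[2.85,-2.95,0],-7.8,0.4],[[0,0,0],0,0.4],[[0,0,0],0,0.4]]' 20
python3 - <<'E'
from h import *
s=manip.get_state();print(s["eef_pos"],s["tool_rot"],s["q"]);c=manip.camera_params("wrist");f=manip.grab_frame("wrist");cv2.imwrite("pics/w1.png",f)
import pickle;pickle.dump(c,open("w1.pkl","wb"));print(np.round(c["R"],2),-np.array(c["R"]).T@c["t"])
E
```

```text
time: 1.2
eef_pos: [451.4, 274.9, 205.0]
tool_rot: [-2.222, -2.219, 0.002]
wrist_force: [-0.3, -0.2, 0.0]
finger_gap: 56.9
finger_force: 0.0
[451.41235227 274.88803037 204.96691904] [-2.22228526e+00 -2.21908778e+00  1.63192958e-03] [4.14824654e-01 2.06919895e-01 1.60134546e+00 6.36290335e-04
 1.33468183e+00 4.16115249e-01]
[[ 1.   -0.   -0.  ]
 [-0.   -0.97  0.26]
 [-0.   -0.26 -0.97]] [451.12904166 350.12187454 385.43882541]
```

View pics/w1.png

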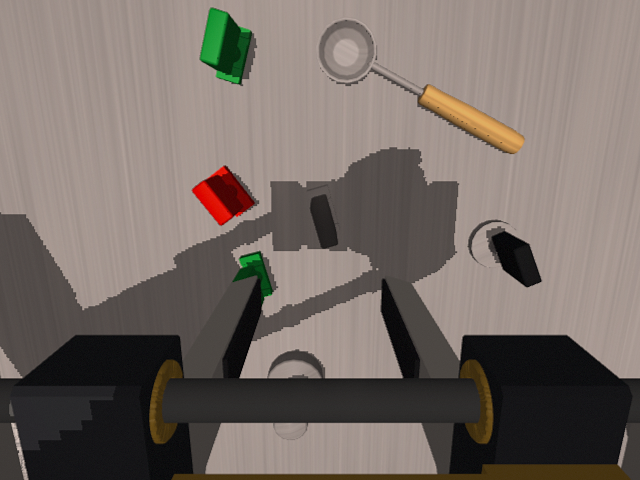

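The wrist view shows the divider at about (323,220), between the finger tips and tilted a little. The red and green look-alikes are to the left and the card stand is at (515,255). Now I'll measure the blade outline.

```bash
python3 - <<'E'
from h import *
import pickle
c=pickle.load(open("w1.pkl","rb"));f=cv2.imread("pics/w1.png")
g=f.max(2);print(g[185:252:6,305:345:3])
m=np.zeros(g.shape,bool);m[180:255,300:350]=g[180:255,300:350]<50
for b in blobs(f,m):
    print(b[:2]);r=cv2.minAreaRect(np.argwhere(b[2])[:,::-1].astype(np.float32));print(r)
    for p in cv2.boxPoints(r):print(p,onplane(c,p,74).round(1))
E
```

```text
[[171  91  93  93  95  91  79  77  92  89  87  90  87  88]
 [ 91  87  90  91  92  94  95  91  85  88  87  87  86  88]
 [ 90  91  93  47  42  45  44  44  84  91  85  89  88  88]
 [ 89  89  38  38  40  43  44  41  84  84  86  88  88  88]
 [ 87  90  31  37  38  40  40  40  36  90  83  89  88  88]
 [ 88  90  68  35  38  38  39  40  37  81  85  87  86  88]
 [ 87  89  91  36  36  36  38  38  36  32  87  87  89  87]
 [ 88  89  89  92  33  36  35  38  36  35  54  89  88  88]
 [ 89  89  89  87  50  34  35  37  36  34  30  90  88  86]
 [ 88  89  89  87  91  33  36  38  36  34  33  82  88  86]
 [160  86  88  87  89  65  33  35  35  30  50  90  88  86]
 [169 170 169 165 166 165 167 170 159 156 153 157 157 157]]
([323.5, 221.4], [310, 195, 28, 54, 934])
((323.4433898925781, 221.30189514160156), (51.92228698730469, 18.818395614624023), 74.05460357666016)
[307.26413 198.92453] [440.3 300.3  74. ]
[325.3585  193.75473] [454.2 304.3  74. ]
[339.62265 243.67926] [465.6 264.5  74. ]
[321.5283  248.84906] [451.3 260.3  74. ]
```

```bash
python3 -m creep '[[[0.1,0.2,-2],7.8,0.4],[[0.1,0.3,-2],7.8,0.4],[[0,0,-2],0,0.5],[[0,0,0],0,0.5]]'
python3 - <<'E'
from h import *
import pickle
s=manip.get_state();print(s["eef_pos"],s["tool_rot"]);c=manip.camera_params("wrist");f=manip.grab_frame("wrist");cv2.imwrite("pics/w2.png",f)
pickle.dump(c,open("w2.pkl","wb"))
c1=pickle.load(open("w1.pkl","rb"))
g=f.max(2)
m=np.zeros(g.shape,bool);m[150:300,260:380]=g[150:300,260:380]<60
for b in blobs(f,m,200):
    print(b[:2]);r=cv2.minAreaRect(np.argwhere(b[2])[:,::-1].astype(np.float32));print(r)
    for p in cv2.boxPoints(r):print(p,onplane(c,p,74).round(1))
    q=cv2.boxPoints(r);q=q[np.argsort(-q[:,1])][:2].mean(0);print("far end",tri([(c1,(330.5,246.3)),(c,q)]))
print(g[180:300:8,290:350:4])
E
```

```text
time: 1.65
eef_pos: [450.1, 280.9, 143.0]
tool_rot: [-1.894, -2.502, 0.008]
wrist_force: [0.1, -0.6, -0.2]
finger_gap: 47.3
finger_force: 0.0
[450.08075885 280.86249736 143.00420969] [-1.89412539 -2.50210861  0.00822789]
([325.4, 250.1], [315, 217, 22, 67, 1410])
((325.5, 250.0), (66.0, 21.0), 90.0)
[315. 217.] [439.4 302.8  74. ]
[336. 217.] [452.1 306.4  74. ]
[336. 283.] [464.4 264.3  74. ]
[315. 283.] [451.2 260.6  74. ]
far end (array([458.37917862, 261.08773666,  69.95758617]), [0.17518633067193093, 0.17518633067189615])
[[176 178 173 176 173 173 171 174 174 175 176 176 176 171 177]
 [177 177 175 177 174 171 173 171 174 172 174 171 175 179 178]
 [179 174 179 175 173 173 174 174 113 181  95  97  93  94  93]
 [ 92  93  93  94  93  96  81  85  83  83  83  80  93  96  91]
 [ 93  95  92  92  93  94  95  96  96  96  97  95  95  94  89]
 [ 94  93  94  91  94  96  89  36  37  39  38  30  93  91  92]
 [ 97  93  91  91  92  94  96  32  36  37  36  34  91  91  91]
 [ 94  93  91  92  95  96  82  30  32  34  35  33  92  92  94]
 [ 95  92  93  93  95  92  77  29  34  32  33  33  94  92  92]
 [ 93  91  93  93  94  94  68  27  28  30  30  32  89  94  91]
 [ 92  93  94  94  90  93  81  24  29  29  29  30  95  92  89]
 [ 92  94  93  92  93  92  80  25  26  29  30  31  94  91  91]
 [180 180 187  91  94  92  78  25  26  28  31  29  94  92  91]
 [177 177 175 177 173 178 182 173 168 168 168 165 173 173 166]
 [180 181 177 180 177 179 178 175 172 175 177 174 172 169 166]]
```

```bash
python3 -m creep '[[[0,0,0],0,0.5],[[0,0,0],0,0.5],[[0,0,-2],0,0.5]]'; python3 -c "
from h import *
s=manip.get_state();print(s['eef_pos'],s['tool_rot'])"
```

```text
time: 2.0
eef_pos: [456.1, 282.0, 128.8]
tool_rot: [1.897, 2.499, 0.012]
wrist_force: [0.5, -0.4, 0.2]
finger_gap: 46.8
finger_force: 0.0
[456.0790209  282.04866521 128.76138419] [1.89674874 2.499426   0.01169995]
```

```bash
python3 -m creep '[[[0,0,-2],0,0.5],[[0,0,-2],0,0.5],[[0,0,-2],0,0.5],[[0,0,-1.5],0,0.5],[[0,0,-1.2],0,0.5],[[0,0,0],0,0.5],[[0,0,0],0,0.5],[[0,0,0],0,0.9],[[0,0,0],0,0.9],[[0,0,0],0,0.9],[[0,0,0],0,0.9],[[0,0,0],0,0.9]]' 30
```

```text
time: 3.2
eef_pos: [453.4, 280.5, 38.7]
tool_rot: [1.9, 2.502, 0.0]
wrist_force: [-0.1, -0.4, 1.8]
finger_gap: 14.0
finger_force: 30.0
```

Grasped at a 14.0 mm gap. Next I'll lift, carry the divider high and view the rail from two places.

```bash
python3 -m creep '[[[0,0,1],0,0.9],[[0,0,3],0,0.9],[[0,0,4.5],0,0.9],[[0,0,4.5],0,0.9],[[1.7,-4.0,1.5],-1.1,0.9],[[1.7,-4.0,1.5],-1.1,0.9],[[1.7,-4.0,1.5],-1.1,0.9],[[1.7,-4.0,1.5],-1.1,0.9],[[1.7,-4.0,1.5],-1.1,0.9],[[1.7,-4.0,1.5],-1.1,0.9],[[1.7,-4.0,0],-1.1,0.9],[[1.7,-4.0,0],-1.1,0.9],[[1.7,-4.0,0],-1.1,0.9],[[1.7,-4.0,0],-1.1,0.9],[[0,-2,0],0,0.9],[[0,0,0],0,0.9],[[0,0,0],0,0.9],[[0,0,0],0,0.9],[[0,0,0],0,0.9]]'
python3 - <<'E'
from h import *
import pickle
s=manip.get_state();print(s["eef_pos"],s["tool_rot"],s["q"]);c=manip.camera_params("wrist");f=manip.grab_frame("wrist");cv2.imwrite("pics/r1.png",f);pickle.dump(c,open("r1.pkl","wb"))
cs,ct=manip.camera_params("scene"),manip.camera_params("top")
print(tri([(cs,(163.4,205)),(ct,(458,178.8))]),tri([(cs,(251.4,238.4)),(ct,(358.8,189.8))]))
E
python3 -m creep '[[[0,-2.5,0],0,0.9],[[0,-2.5,0],0,0.9],[[0,-2.5,0],0,0.9],[[0,-2.5,0],0,0.9],[[0,0,0],0,0.9],[[0,0,0],0,0.9],[[0,0,0],0,0.9]]'
python3 - <<'E'
from h import *
import pickle
c=manip.camera_params("wrist");f=manip.grab_frame("wrist");cv2.imwrite("pics/r2.png",f);pickle.dump(c,open("r2.pkl","wb"))
cv2.imwrite("pics/r12.png",np.hstack([cv2.resize(cv2.imread("pics/r1.png"),(400,300),interpolation=3),cv2.resize(f,(400,300),interpolation=3)]))
E
```

```text
time: 5.1
eef_pos: [623.2, -137.9, 259.0]
tool_rot: [2.129, 2.31, 0.001]
wrist_force: [-0.4, -0.3, -1.1]
finger_gap: 13.7
finger_force: 30.0
[ 623.16258914 -137.88051246  258.95629081] [2.12864703e+00 2.31044581e+00 8.23150037e-04] [-3.26986704e-01  3.50637223e-01  1.26423107e+00  4.59756690e-04
  1.52646741e+00 -4.08869347e-01]
(array([ 638.58412139, -263.97523249,   92.11504545]), [4.044564427620118, 4.044564427620325]) (array([616.05450043, -42.63381097,  95.27758008]), [1.916517898641209, 1.9165178986411786])
time: 5.85
eef_pos: [623.5, -238.0, 258.7]
tool_rot: [-2.129, -2.31, -0.001]
wrist_force: [-0.1, 0.5, -1.1]
finger_gap: 14.1
finger_force: 30.0
```

View pics/r2.png

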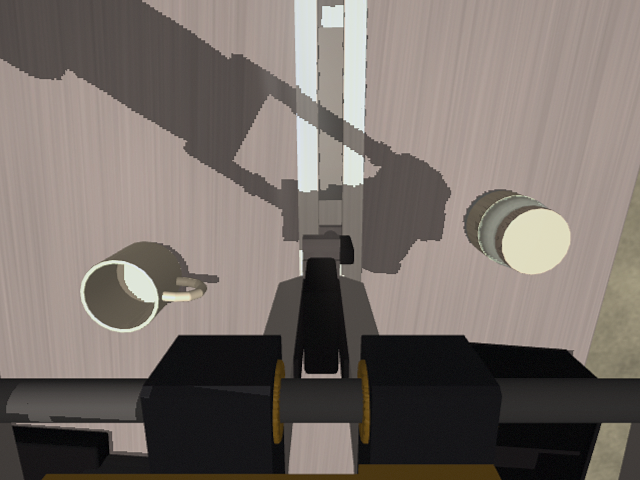

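View r1.

View pics/r1.png

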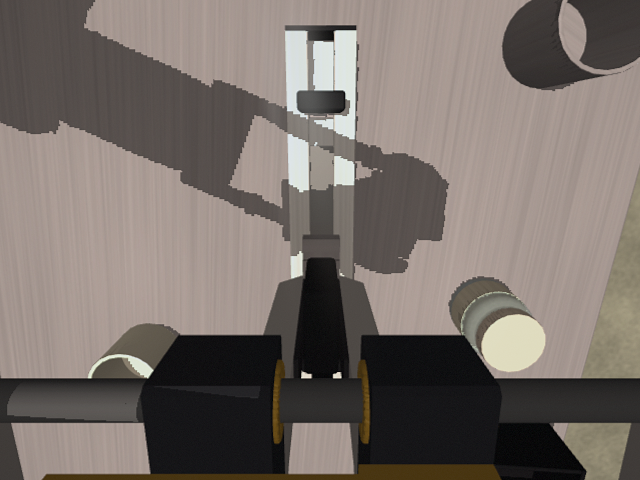

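The r1 view shows the rail running vertically, with its far end at row 25 (x 285–356). The far fitted divider's top is at about (321,97), the bed's end at about (321,147) and the held foot at (321,245). In r2 the bed's end is at about (331,27) and the near fitted divider at (342,250). Next I'll extract the edges.

```bash
python3 - <<'E'
from h import *
for n,rows in(("r1",(35,60,80,125,140,160,175)),("r2",(10,40,80,120,160,180))):
    g=cv2.imread(f"pics/{n}.png").mean(2)
    for r in rows:
        v=g[r-1:r+2].mean(0);d=np.diff(v);i=[k for k in range(275,380) if abs(d[k])>14]
        print(n,r,[(k,int(d[k])) for k in i])
    x=324 if n=="r1" else 331
    print(g[0:210:3,x-5:x+5].mean(1).astype(int))
E
```

```text
r1 35 [(284, 58), (306, -78), (307, -60), (333, 156), (334, 45), (355, -42), (356, -33)]
r1 60 [(284, 27), (285, 38), (306, -34), (307, -41), (313, 52), (314, 32), (332, -49), (334, 35), (354, -19), (355, -88), (356, -30), (357, 55)]
r1 80 [(285, 64), (306, -29), (307, -57), (312, 85), (313, 14), (332, -65), (334, 50), (354, -47), (355, -82), (357, 53)]
r1 125 [(276, -25), (286, 21), (287, 14), (321, 81), (322, 15), (332, -46), (333, 19), (334, 23), (353, -17), (354, -91), (355, -51), (356, 75)]
r1 140 [(286, 30), (287, 38), (301, -24), (304, -45), (305, -22), (307, -17), (332, -18), (353, -19), (354, -28), (355, 20), (356, 43)]
r1 160 [(287, 66), (307, -36), (308, -46), (331, -31), (333, 77), (334, 19), (346, -51), (347, -28), (351, -22), (353, -21), (360, -15)]
r1 175 [(287, 30), (288, 38), (307, -24), (308, -88), (309, 18), (310, 17), (333, 68), (334, 17), (353, -93), (354, -74), (355, 73), (356, 18), (370, -46), (371, -21)]
[150 150 151 151 151 151 151 151 158  46  39  31  33  29 224 225 224 225
 225 225 225 225 225 224 225 225 225 224 224 224 157  65  66  66  67  67
  64  58 105
[... 607 characters left out ...]
, 35), (345, 58), (363, -77), (364, -15)]
r2 160 [(296, 51), (297, 25), (316, -23), (317, -81), (318, -40), (319, 59), (341, -43), (342, 89), (343, 32), (362, -47), (363, -87), (364, 42), (365, 17), (367, -15), (369, -39), (370, -18)]
r2 180 [(280, -42), (281, -21), (293, 20), (296, 27), (297, 81), (316, -15), (317, -83), (318, -44), (319, 54), (340, -41), (341, 16), (342, 84), (343, 19), (362, -92), (363, -71)]
[122 122 168 224 224 224 225 225 225 175 146 146 147 147 148 148 148 148
 149 149 149 149 150 150 150 150 151 151 150 150 151 150 151 151 151 151
 150 122  94  81  81  81  82  81  83 108 139 150 150 149 149 149 149 149
 148 147 147 147 146 145 145 148  94  81  79  78  77 119 117 117]
```

```bash
python3 - <<'E'
from h import *
import pickle
from scipy.optimize import brentq
C={n:pickle.load(open(n+".pkl","rb")) for n in("r1","r2")}
L={"r1":[(35,285,356.5),(80,285.8,355.7),(125,287,354.9),(175,288.4,354)],"r2":[(10,293.9,366.5),(40,295,365.7),(80,295.8,365),(120,296.3,364),(160,297,363.2),(180,297.8,362.8)]}
for n,l in L.items():
    c=C[n];w=lambda z,r,a,b:np.linalg.norm((onplane(c,(b,r),z)-onplane(c,(a,r),z))[:2])-60
    zs=[brentq(lambda z:w(z,*q),0,150) for q in l];print(n,"lip z",np.round(zs,1))
    z=62
    M=np.array([(onplane(c,(a,r),z)+onplane(c,(b,r),z))/2 for r,a,b in l]);p=np.polyfit(M[:,1],M[:,0],1);print("mid x=%.4f*y+%.2f"%tuple(p),"x at -150: %.2f"%np.polyval(p,-150))
print("bed end",tri([(C["r1"],(321,147.5)),(C["r2"],(331,27.5))]))
for z in(47,52,57):
    print(z,[onplane(C[n],p,z).round(1).tolist() for n,p in(("r1",(321,147.5)),("r2",(331,27.5)),("r2",(331,200)))])
print("rail end @62",onplane(C["r1"],(320,25.5),62),onplane(C["r1"],(320,28),62))
print("far fitted top centre@122",onplane(C["r1"],(321,95),122))
E
```

```text
r1 lip z [64.9 66.2 65.4 64. ]
mid x=-0.0867*y+611.36 x at -150: 624.37
r2 lip z [65.2 61.6 62.2 62.9 63.6 61.4]
mid x=-0.0879*y+611.05 x at -150: 624.24
bed end (array([618.21510059, -76.50746122,  57.88215261]), [0.2686425094461083, 0.26864250944610757])
47 [[618.0, -76.9, 47.0], [618.5, -74.0, 47.0], [632.0, -225.7, 47.0]]
52 [[618.0, -76.7, 52.0], [618.5, -75.2, 52.0], [631.8, -224.9, 52.0]]
57 [[618.0, -76.5, 57.0], [618.5, -76.3, 57.0], [631.6, -224.1, 57.0]]
rail end @62 [608.78986028  23.38414208  62.        ] [608.94719085  21.47795439  62.        ]
far fitted top centre@122 [614.55450787 -36.61888016 122.        ]
```

Slot middle is about (624.3, −150.5), with lips at z≈64. The rail runs at 95°. I'll go to a few mm above the slot and check visually.

```bash
python3 -m creep '[[[0.05,2.2,0],0.3,0.9],[[0.04,2.2,-1],0,0.9],[[0,2.2,-2],0,0.9],[[0,2.15,-2.5],0,0.9],[[0,0,-3],0,0.9],[[0,0,-3],0,0.9],[[0,0,-2],0,0.9],[[0,0,-1.1],0,0.9],[[0,0,0],0,0.9],[[0,0,0],0,0.9],[[0,0,0],0,0.9],[[0,0,0],0,0.9]]'
python3 - <<'E'
from h import *
import pickle
s=manip.get_state();print(s["eef_pos"],s["tool_rot"]);c=manip.camera_params("wrist");f=manip.grab_frame("wrist");cv2.imwrite("pics/s1.png",f);pickle.dump(c,open("s1.pkl","wb"))
cv2.imwrite("pics/s1c.png",cv2.resize(f[100:300,220:420],(600,600),interpolation=2))
E
```

```text
time: 7.1
eef_pos: [625.1, -152.3, 113.9]
tool_rot: [2.123, 2.312, 0.002]
wrist_force: [0.3, 0.3, -1.2]
finger_gap: 13.8
finger_force: 30.0
[ 625.14285729 -152.30868962  113.87981905] [2.12313476e+00 2.31231570e+00 1.68264860e-03]
```

View pics/s1c.png

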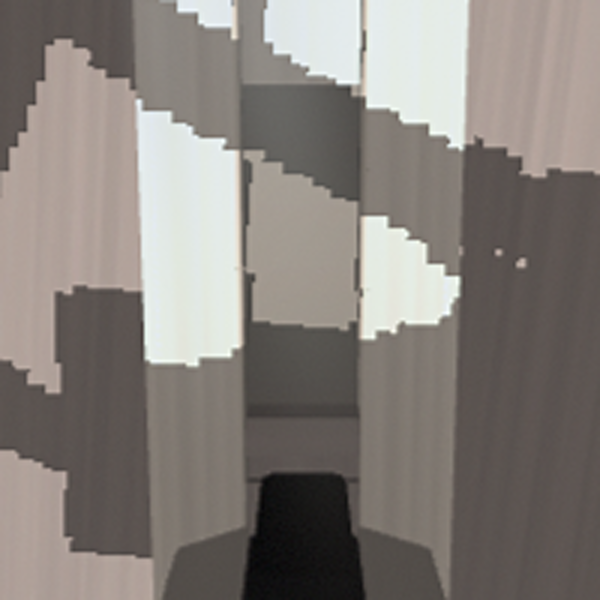

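The crop shows the foot's end (crop rows 418–480, x 245–358) directly over the slot (x 245–359), so it looks centred. I'll check sub-pixel.

```bash
python3 - <<'E'
from h import *
import pickle
c=pickle.load(open("s1.pkl","rb"))
f=cv2.imread("pics/s1.png").mean(2)
for r in(195,205,215,225,232,237,241,245,249,253,256):
    v=f[r-1:r+2].mean(0);d=np.diff(v);print(r,[(k,int(d[k])) for k in range(262,378) if abs(d[k])>3 and (k<272 or k>368 or 298<k<306 or 334<k<346)])
print(f[225:262,312:328].mean(1).astype(int), f[238:256,297:345:2].astype(int)[::4])
for r,x in((245,301.5),(245,339.5)):print(onplane(c,(x,r),85))
E
```

```text
195 [(265, -5), (266, 31), (267, 35), (268, 3), (299, -47), (300, -69), (301, -24), (303, 63), (304, 16), (337, -53), (339, 64), (340, 56), (342, 3), (371, -5), (372, -92), (373, -57), (374, 5)]
205 [(265, -4), (266, 28), (267, 116), (268, 10), (299, -39), (300, -76), (301, -33), (303, 67), (304, 14), (338, -41), (339, 75), (340, 40), (341, 3), (369, -33), (370, -17), (371, -13), (372, -21), (373, -6)]
215 [(266, -6), (267, 123), (268, 33), (299, -46), (300, -63), (301, -18), (338, 9), (339, 20), (340, 10), (371, -22), (372, -18)]
225 [(267, 15), (268, 20), (269, 4), (271, -3), (299, -7), (300, -30), (301, -11), (338, 21), (339, 15), (340, 8), (371, -29), (372, -12)]
232 [(267, 6), (268, 26), (269, 7), (271, -3), (299, -6), (300, -28), (301, -13), (338, 21), (339, 16), (340, 7), (370, -7), (371, -25), (372, -9)]
237 [(268, 32), (269, 8), (299, -7), (300, -26), (301, -22), (302, -5), (338, 10), (339, 33), (340, 11), (370, -15), (371, -21), (372, -4)]
241 [(268, 34), (269, 7), (299, -5), (300, -27), (301, -6), (302, 3), (339, 23), (340, 11), (370, -16), (371, -20), (372, -4)]
245 [(268
[... 506 characters left out ...]
78 77 77 77 77 76 76 73 68 67 66 64 78 86 87 87 87 87 87 88 88 88
 87 87 86 86 86 86 86 88 61 29 23 23 22] [[120 121  87  58  60  60  62  62  63  63  63  65  65  65  65  66  66  66
   65  65  64  70 119 119]
 [120 120  86  85  85  84  84  85  85  86  88  87  87  88  87  88  87  88
   87  88  87  86 119 119]
 [119 121  93  86  86  87  87  87  87  87  88  89  88  88  89  89  89  88
   88  89  88  89 120 119]
 [118 120  92  85  86  86  86  86  86  85  87  87  87  87  88  88  87  88
   87  86  88  87 119 117]
 [119 120  95  82  84  83  84  83  84  85  86  88  86  85  86  85  87  86
   86  84  86  91 118 118]]
[ 613.07274945 -136.30359489   85.        ]
[ 633.26021119 -134.57240521   85.        ]
```

Foot and slot are centred to about 0.1 mm and aligned. I'll go down gently into the slot.

```bash
python3 -m creep '[[[0,0,-0.4],0,0.9],[[0,0,-0.4],0,0.9],[[0,0,-0.4],0,0.9],[[0,0,-0.3],0,0.9],[[0,0,0],0,0.9],[[0,0,0],0,0.9]]'
python3 -m creep '[[[0,0,-0.2],0,0.9],[[0,0,-0.2],0,0.9],[[0,0,0],0,0.9]]'
```

```text
time: 7.75
eef_pos: [624.2, -152.0, 97.3]
tool_rot: [-2.125, -2.314, 0.0]
wrist_force: [-0.2, 0.3, -1.3]
finger_gap: 13.8
finger_force: 30.0
time: 8.05
eef_pos: [624.1, -151.9, 93.2]
tool_rot: [-2.124, -2.314, 0.0]
wrist_force: [-0.5, -0.3, -1.8]
finger_gap: 13.7
finger_force: 30.0
```

```bash
for i in 1; do :; done; python3 -m creep '[[[0,0,-0.2],0,0.9],[[0,0,0],0,0.9]]'
python3 -m creep '[[[0,0,-0.2],0,0.9],[[0,0,0],0,0.9]]'
python3 -m creep '[[[0,0,-0.2],0,0.9],[[0,0,0],0,0.9]]'
```

```text
time: 8.25
eef_pos: [624.2, -151.9, 91.2]
tool_rot: [-2.124, -2.314, 0.0]
wrist_force: [-0.3, 0.1, -1.7]
finger_gap: 13.9
finger_force: 30.0
time: 8.45
eef_pos: [624.4, -152.0, 89.8]
tool_rot: [2.124, 2.314, 0.0]
wrist_force: [-0.9, 0.1, 2.7]
finger_gap: 13.8
finger_force: 30.0
time: 8.65
eef_pos: [624.5, -152.1, 87.9]
tool_rot: [2.124, 2.314, 0.001]
wrist_force: [-0.0, 0.0, 4.0]
finger_gap: 13.9
finger_force: 30.0
```

```bash
python3 -m creep '[[[0,0,-0.2],0,0.9],[[0,0,0],0,0.9]]'
python3 -m creep '[[[0,0,-0.2],0,0.9],[[0,0,0],0,0.9]]'
python3 -m creep '[[[0,0,-0.1],0,0.9],[[0,0,0],0,0.9]]'
```

```text
time: 8.85
eef_pos: [624.6, -152.1, 85.8]
tool_rot: [2.124, 2.314, 0.001]
wrist_force: [-1.3, -0.5, 4.8]
finger_gap: 13.8
finger_force: 30.0
time: 9.05
eef_pos: [624.6, -152.1, 83.9]
tool_rot: [2.124, 2.314, 0.001]
wrist_force: [-0.7, 0.4, 7.1]
finger_gap: 13.8
finger_force: 30.0
time: 9.25
eef_pos: [624.6, -152.1, 83.2]
tool_rot: [2.124, 2.313, 0.001]
wrist_force: [-1.0, 1.4, 6.6]
finger_gap: 13.9
finger_force: 30.0
```

```bash
python3 -m creep '[[[0,0,-0.1],0,0.9],[[0,0,0],0,0.9]]'
python3 -m creep '[[[0,0,-0.05],0,0.9],[[0,0,0],0,0.9]]'
python3 -m creep '[[[0,0,-0.05],0,0.9],[[0,0,0],0,0.9]]'
```

```text
time: 9.45
eef_pos: [624.6, -152.1, 82.3]
tool_rot: [2.124, 2.313, 0.001]
wrist_force: [-1.6, 0.2, 7.7]
finger_gap: 14.2
finger_force: 30.0
time: 9.65
eef_pos: [624.6, -152.1, 81.9]
tool_rot: [2.124, 2.313, 0.001]
wrist_force: [-0.9, 0.2, 7.9]
finger_gap: 13.7
finger_force: 30.0
time: 9.85
eef_pos: [624.6, -152.1, 81.6]
tool_rot: [2.124, 2.313, 0.001]
wrist_force: [-1.3, 0.3, 7.9]
finger_gap: 13.9
finger_force: 30.0
```

```bash
python3 -m creep '[[[0,0,-0.05],0,0.9],[[0,0,0],0,0.9]]'
python3 -m creep '[[[0,0,-0.05],0,0.9],[[0,0,0],0,0.9]]'
```

```text
time: 10.05
eef_pos: [624.6, -152.1, 81.5]
tool_rot: [2.124, 2.313, 0.001]
wrist_force: [-2.0, 1.1, 9.0]
finger_gap: 13.9
finger_force: 30.0
time: 10.25
eef_pos: [624.6, -152.1, 81.5]
tool_rot: [2.124, 2.313, 0.001]
wrist_force: [-2.9, 1.3, 11.0]
finger_gap: 13.7
finger_force: 30.0
```

Firm stop felt: about 12 N net, and z no longer changes. Now the quarter turn, in parts.

```bash
python3 -m creep '[[[0,0,0],5,0.9],[[0,0,0],5,0.9],[[0,0,0],5,0.9],[[0,0,0],0,0.9]]'
python3 -m creep '[[[0,0,0],5,0.9],[[0,0,0],5,0.9],[[0,0,0],5,0.9],[[0,0,0],0,0.9]]'
```

```text
time: 10.65
eef_pos: [626.1, -152.5, 81.5]
tool_rot: [1.8, 2.569, 0.003]
wrist_force: [0.5, 0.8, 9.8]
finger_gap: 13.8
finger_force: 30.0
time: 11.05
eef_pos: [626.4, -152.5, 81.5]
tool_rot: [1.449, 2.782, 0.002]
wrist_force: [0.3, 0.5, 10.0]
finger_gap: 13.7
finger_force: 30.0
```

```bash
python3 -m creep '[[[0,0,0],5,0.9],[[0,0,0],5,0.9],[[0,0,0],5,0.9],[[0,0,0],5,0.9],[[0,0,0],5,0.9],[[0,0,0],5,0.9],[[0,0,0],0,0.9]]'
python3 -m creep '[[[0,0,0],5,0.9],[[0,0,0],5,0.9],[[0,0,0],5,0.9],[[0,0,0],5,0.9],[[0,0,0],5,0.9],[[0,0,0],5,0.9],[[0,0,0],0,0.9],[[0,0,0],0,0.9]]'
```

```text
time: 11.75
eef_pos: [625.9, -152.4, 81.5]
tool_rot: [0.68, 3.063, -0.0]
wrist_force: [-0.3, -0.2, 10.9]
finger_gap: 13.8
finger_force: 30.0
time: 12.55
eef_pos: [626.1, -152.3, 81.5]
tool_rot: [-0.134, 3.134, -0.002]
wrist_force: [-0.3, 0.3, 10.7]
finger_gap: 14.0
finger_force: 30.0
```

Turned to 94.9°, still pressed. The slot centre felt at x≈623.7 and the tool is at 626.1, so I'll shift −x before letting it rise.

```bash
python3 -m creep '[[[-0.13,0,0],0,0.9],[[-0.12,0,0],0,0.9],[[0,0,0],0,0.9]]'
python3 -m creep '[[[0,0,0.1],0,0.9],[[0,0,0.1],0,0.9],[[0,0,0],0,0.9]]'
python3 -m creep '[[[0,0,0.1],0,0.9],[[0,0,0],0,0.9]]'
```

```text
time: 12.85
eef_pos: [625.3, -152.5, 81.6]
tool_rot: [-0.133, 3.131, -0.003]
wrist_force: [2.1, 0.7, 7.4]
finger_gap: 13.8
finger_force: 30.0
time: 13.15
eef_pos: [625.2, -152.5, 83.3]
tool_rot: [-0.133, 3.131, -0.003]
wrist_force: [2.0, -0.2, 6.2]
finger_gap: 14.0
finger_force: 30.0
time: 13.35
eef_pos: [624.2, -152.5, 83.6]
tool_rot: [-0.134, 3.134, -0.002]
wrist_force: [2.5, -0.1, 6.2]
finger_gap: 13.9
finger_force: 30.0
```

```bash
python3 - <<'E'
from h import *
f=manip.grab_frame("wrist");cv2.imwrite("pics/t1.png",f)
E
```

```text
(no output)
```

View pics/t1.png

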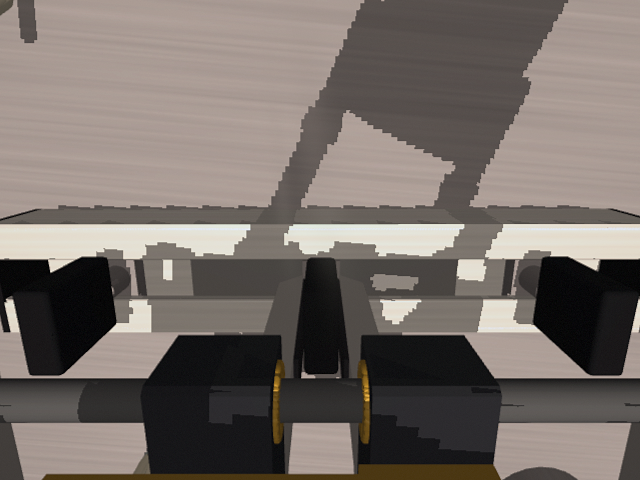

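The view shows the held blade between the two fitted ones, with its ends in line with theirs (top rows 257–373 for all three) and about half-way between them. I'll keep letting it rise.

```bash
python3 -m creep '[[[0,0,0.1],0,0.9],[[0,0,0],0,0.9]]'
python3 -m creep '[[[0,0,0.1],0,0.9],[[0,0,0],0,0.9]]'
```

```text
time: 13.6
eef_pos: [623.5, -152.5, 84.5]
tool_rot: [-0.134, 3.135, -0.002]
wrist_force: [2.3, -0.3, 6.4]
finger_gap: 13.8
finger_force: 30.0
time: 13.8
eef_pos: [623.2, -152.5, 85.4]
tool_rot: [-0.134, 3.136, -0.002]
wrist_force: [2.3, -0.8, 6.7]
finger_gap: 13.7
finger_force: 30.0
```

```bash
python3 -m creep '[[[0.05,0,0.08],0,0.9],[[0,0,0],0,0.9]]'
python3 -m creep '[[[0,0,0.08],0,0.9],[[0,0,0],0,0.9],[[0,0,0],0,0.9]]'
```

```text
time: 14.0
eef_pos: [623.2, -152.5, 85.9]
tool_rot: [-0.134, 3.137, -0.002]
wrist_force: [2.2, -0.0, 4.5]
finger_gap: 14.0
finger_force: 30.0
time: 14.3
eef_pos: [622.5, -152.2, 86.2]
tool_rot: [-0.134, 3.138, -0.001]
wrist_force: [2.3, -0.7, 4.9]
finger_gap: 13.7
finger_force: 30.0
```

```bash
python3 -m creep '[[[0.1,0,0],0,0.9],[[0,0,0],0,0.9]]'
python3 -m creep '[[[0,0,0.05],0,0.9],[[0,0,0],0,0.9],[[0,0,0],0,0.9]]'
python3 -m creep '[[[0,0,0.05],0,0.9],[[0,0,0],0,0.9],[[0,0,0],0,0.9]]'
```

```text
time: 14.5
eef_pos: [622.6, -152.2, 85.8]
tool_rot: [0.134, -3.137, 0.0]
wrist_force: [-0.5, -2.1, 5.0]
finger_gap: 13.5
finger_force: 30.0
time: 14.8
eef_pos: [622.6, -152.1, 86.4]
tool_rot: [0.134, -3.137, -0.0]
wrist_force: [-0.6, -1.1, 3.7]
finger_gap: 13.9
finger_force: 30.0
time: 15.1
eef_pos: [622.8, -151.8, 86.9]
tool_rot: [0.134, -3.138, -0.001]
wrist_force: [-1.3, -0.9, 4.1]
finger_gap: 14.3
finger_force: 30.0
```

```bash
python3 -m creep '[[[0,0,0.05],0,0.9],[[0,0,0],0,0.9],[[0,0,0],0,0.9]]'
python3 -m creep '[[[0,0,0.05],0,0.9],[[0,0,0],0,0.9],[[0,0,0],0,0.9]]'
```

```text
time: 15.4
eef_pos: [622.9, -151.8, 87.1]
tool_rot: [0.134, -3.138, -0.001]
wrist_force: [-0.9, -1.0, 2.0]
finger_gap: 14.1
finger_force: 30.0
time: 15.7
eef_pos: [622.8, -151.8, 87.2]
tool_rot: [0.134, -3.137, -0.001]
wrist_force: [0.4, -0.7, -4.7]
finger_gap: 14.2
finger_force: 30.0
```

It stopped 5.6 mm above the firm stop with the lips now carrying load, so it's caught as expected. I'll relieve the pull, open and back up.

```bash
python3 -m creep '[[[0,0,-0.04],0,0.9],[[0,0,0],0,0.85],[[0,0,0],0,0.8],[[0,0,0],0,0.7],[[0,0,0],0,0.6],[[0,0,0],0,0.5],[[0,0,0],0,0.5],[[0,0,1.5],0,0.5],[[0,0,3],0,0.5],[[0,0,4],0,0.5],[[0,0,4],0,0.5],[[0,0,0],0,0.5],[[0,0,0],0,0.5]]'
python3 - <<'E'
from h import *
import pickle
c=manip.camera_params("wrist");f=manip.grab_frame("wrist");cv2.imwrite("pics/u1.png",f);pickle.dump(c,open("u1.pkl","wb"))
cv2.imwrite("pics/s2.png",manip.grab_frame("scene"))
s=cv2.resize(cv2.imread("pics/s2.png")[180:290,130:300],(800,518),interpolation=2)[:,:400]
cv2.imwrite("pics/u.png",np.hstack([f[100:400,120:520],cv2.resize(cv2.imread("pics/s2.png")[170:290,130:300],(400,300),interpolation=2)]))
E
```

```text
time: 17.0
eef_pos: [623.8, -152.1, 213.8]
tool_rot: [-0.134, 3.136, -0.001]
wrist_force: [0.1, 0.0, 0.2]
finger_gap: 46.9
finger_force: 0.0
```

View pics/u.png

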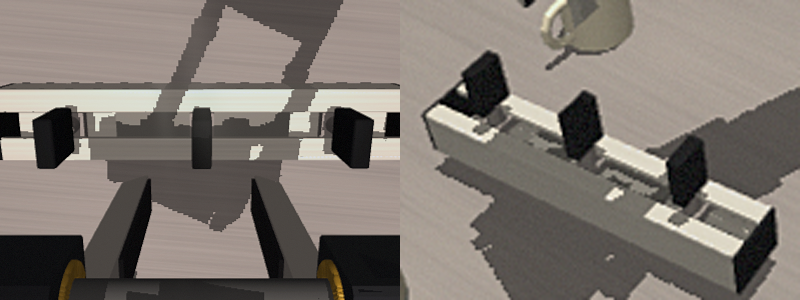

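Wrist crop: the new blade (201, rows 107–168) stands between the fitted ones at (55) and (350), at the same height and across the rail. The scene crop shows three matching upright blades. The gripper is open and well clear, so I'm handing it in.

```bash
python3 -c "
from rig import manip
print(manip.finish_job())"
```

```text
the job is handed in; nothing more can be done
None
```

The divider is fitted across the rail, about half-way between the other two and released, and the job is handed in; the hand-in returned no verdict.

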